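# Pack the wafer roll assortment

### The arm

A 6-joint arm with a two-finger parallel gripper is mounted at the origin on a cart in front of the work surface, level with it; the furniture and walls round the work are solid. World frame = base frame: x ahead of the robot, y to its left, z up, the work surface at z = 0. Lengths are in mm, angles in rad, forces in N, time in s.
With the tool pointing down it reaches from about 350 to 975 mm from the base axis. Payload 7.1 kg.
Tool frame: the origin (TCP) lies midway between the tips of the shut fingers; the grasp point (between the pads) lies 19 mm behind it (ctrl.pinch_z is the distance from the TCP to the grasp point, in mm); z points along the fingers, y is the direction in which the jaws open and shut (so a half turn about z gives the same grasp; the last joint's range is limited). The gripper opens to 88 mm and grips with 3 to 60 N. Pads are 20 mm wide; open, the fingers measure 115 mm over their backs; the gripper's body (75 mm by 178 mm) begins 61 mm behind the grasp point.
Start: joints at [-0.019, 0.423, 1.63, -0, 1.089, -0.019], TCP at [624.984, 0.026, 222.675] pointing down, gripper open.
Joint ranges: [-3, 3], [-0.9, 2.11], [0.09, 2.58], [-1.31, 4.45], [0.11, 2.69], [-2.54, 2.54]. Speed limits (rad/s): [2.39, 2.39, 3.01, 3.14, 3.14, 3.14].

### API

Orientations are given as a rotation vector (axis times angle).
In Python, from workcell import ctrl gives the robot as it stands.
- The arm moves only by the tool jog_arm, never from a script. Its arguments are lists of equal length, an entry for each row: "xyz": the shift along the world's x, y, z in mm, a list of three; "yaw": the turn about the world's z in degrees. A call has 1 to 20 rows; each row shifts and turns the pose as measured when the row begins; what a row does not reach is not made up. A row lasts 1/12 s, in which the tool goes at most 41.7 mm and 7.16 degrees, less where a joint would pass 70% of its speed; a pose out of reach is approached as far as the arm can. A call with a gripper value outside its range is refused whole. "gripper" is the closure, from 0 (fully open) to 1 (shut), set as the call begins (left out, the last holds). The fingers move at their own pace and stop on an object; the grip force is fixed at half the most. Time passes only in rows, so rows that do not move let the fingers close. It gives the time, the measured TCP pose, the force and the opening at its end, in the units of the state.
- ctrl.get_obs(): the state, without advancing time (a new reading comes with each control period).
- ctrl.get_image(name): name is "scene" or "side" or "wrist"; returns a dict with "img" (420x560x3 uint8, blue, green, red), "K" (3x3 intrinsics, pixels), "k1" (the pictures are not rectified: a ray, as slopes to the right and down, at radius r is drawn at 1 + k1 r^2 times it, then the intrinsics apply), "R" (3x3) and "t" (3): a world point X has camera coordinates R X + t. Camera axes: x right, y down, z forward; pixel columns grow to the right and rows downward; lengths in mm; the calibration is good to about 2 mm. A picture is of the moment at which its call begins. There is no depth.
- ctrl.close_job(): hands the job in, once; it reports no verdict.
Trained networks look in a picture, given as the dict that the camera call returned (one of the last four; its "shot" number tells which), for a name from the list of things; names that differ only in an ending like _2 or _b are one class to them, and where a whole thing is asked for, a point or a joint stands for the part that bears it (a point fixed in the world has none). Each returns a list of dicts, best first, with "confidence" (0 to 1); they miss things now and then, are a little off and sometimes report something else, mostly with a low value. They report only what shows in the picture. A call takes as long as a camera call. They do not tell look-alikes from the thing itself.
- ctrl.find_in(picture, thing): "centre" ([column, row] as shares, 0 to 1, of the picture: columns of its width, rows of its height, amid what is visible of it).
- ctrl.regions_of(picture, thing): "region" (420x560 bool, what is visible of it) and "centre" ([column, row] as shares, 0 to 1, of the picture: columns of its width, rows of its height, amid what is visible of it).
- ctrl.pinpoint(picture, thing): "centre" ([column, row] as shares, 0 to 1, of the picture: columns of its width, rows of its height: a listed point, or the origin of a listed thing).
The state is a dict: "t": time; "qpos": joint angles; "qvel": joint speeds; "joint_torque": joint torques, N m; "ee_pos": TCP position; "orientation": TCP orientation; "ft_force": force on the tool from outside, world axes, zero at the start; "moment": the same for the moment, N m; "width": finger opening in mm.
Only numpy, scipy, OpenCV 4.12 (cv2) and the standard library are available. Lean on these libraries where they do the work, as an engineer would, in place of code of your own. Each camera call takes 0.05 s, during which the arm holds its last target.

### The job

Pack the wafer assortment carton: lay each of the four whole wafer rolls flat in the carton lane whose recess is cut to its own length and thickness, so that it rests down in the recess, lying along it. Leave the two broken stubs where they lie on the table.

Things in the scene. Friction and masses are not known exactly. Their poses are not given: they have to be found in the camera images.
- roll_long_mid (a point): The long slim whole wafer roll: a pale golden hollow tube, 145 mm long, 28 mm thick, both ends cut clean and square, lying on the table, 15 to 40 g, loose. This point is its centre, on the tube's axis, so 14 mm above what it lies on; x runs along the tube (either end may lead).
- roll_std_mid (a point): The standard whole wafer roll (long and thick): a pale golden hollow tube, 130 mm long, 38 mm thick, both ends cut clean and square, lying on the table, 15 to 40 g, loose. This point is its centre, on the tube's axis, so 19 mm above what it lies on; x runs along the tube (either end may lead).
- roll_fat_mid (a point): The short fat whole wafer roll (shell): a pale golden hollow tube, 90 mm long, 44 mm thick, both ends cut clean and square, lying on the table, 15 to 40 g, loose. This point is its centre, on the tube's axis, so 22 mm above what it lies on; x runs along the tube (either end may lead).
- roll_mini_mid (a point): The short slim whole wafer roll: a pale golden hollow tube, 80 mm long, 26 mm thick, both ends cut clean and square, lying on the table, 15 to 40 g, loose. This point is its centre, on the tube's axis, so 13 mm above what it lies on; x runs along the tube (either end may lead).
- stub_thick: Broken stub of wafer roll, 48 mm long, 38 mm thick, one end jagged; it does not belong in the carton and stays where it lies. Origin at its centre on the tube's axis; x along the tube.
- stub_thin: Broken stub of wafer roll, 52 mm long, 28 mm thick, one end jagged; it does not belong in the carton and stays where it lies. Origin at its centre on the tube's axis; x along the tube.
- lane_long: The carton lane for the 145 x 28 mm roll: a fixed white board insert, 176 x 68 x 9 mm, with a rectangular brown-floored recess in its middle, 165 x 38 mm, 6 mm deep. Origin: centre of its underside, 2 mm above the table; recess floor 3 mm, insert top 9 mm above it. x runs along the recess. The four inserts lie side by side, in changing order, 70 mm apart from centre to centre.
- lane_std: The carton lane for the 130 x 38 mm roll: a fixed white board insert, 176 x 68 x 9 mm, with a rectangular brown-floored recess in its middle, 150 x 48 mm, 6 mm deep. Origin: centre of its underside, 2 mm above the table; recess floor 3 mm, insert top 9 mm above it. x runs along the recess. The carton round all four is 186 x 300 mm, of brown board, fixed.
- lane_fat: The carton lane for the 90 x 44 mm roll: a fixed white board insert, 176 x 68 x 9 mm, with a rectangular brown-floored recess in its middle, 110 x 54 mm, 6 mm deep. Origin: centre of its underside, 2 mm above the table; recess floor 3 mm, insert top 9 mm above it. x runs along the recess. The carton's rim is 1 mm higher than the insert's top.
- lane_mini: The carton lane for the 80 x 26 mm roll: a fixed white board insert, 176 x 68 x 9 mm, with a rectangular brown-floored recess in its middle, 100 x 36 mm, 6 mm deep. Origin: centre of its underside, 2 mm above the table; recess floor 3 mm, insert top 9 mm above it. x runs along the recess. A folded-back flap along the carton's far (+x) edge rises to 60 mm.
Not all that is in view belongs to the job. What is shaped like the part that bears roll_mini_mid but black is not meant.

How it is judged (in metres and radians):
At the end, for the whole second after the job is handed in: Each whole roll lies at rest on the floor of its own recess (about 3 mm in height), its centre within 15 mm along and 13 mm across of the recess's centre and its axis within 0.15 rad of the recess's; both stubs are within 30 mm of where they lay (x of roll_long_mid in the frame of lane_long between -0.015 and 0.015 m and y of roll_long_mid in the frame of lane_long between -0.013 and 0.013 m and z of roll_long_mid in the frame of lane_long between 0.014 and 0.0205 m and angle between the x axis of roll_long_mid and the x axis of lane_long, either way round below 0.15 rad and x of roll_std_mid in the frame of lane_std between -0.015 and 0.015 m and y of roll_std_mid in the frame of lane_std between -0.013 and 0.013 m and z of roll_std_mid in the frame of lane_std between 0.019 and 0.0255 m and angle between the x axis of roll_std_mid and the x axis of lane_std, either way round below 0.15 rad and x of roll_fat_mid in the frame of lane_fat between -0.015 and 0.015 m and y of roll_fat_mid in the frame of lane_fat between -0.013 and 0.013 m and z of roll_fat_mid in the frame of lane_fat between 0.022 and 0.0285 m and angle between the x axis of roll_fat_mid and the x axis of lane_fat, either way round below 0.15 rad and x of roll_mini_mid in the frame of lane_mini between -0.015 and 0.015 m and y of roll_mini_mid in the frame of lane_mini between -0.013 and 0.013 m and z of roll_mini_mid in the frame of lane_mini between 0.013 and 0.0195 m and angle between the x axis of roll_mini_mid and the x axis of lane_mini, either way round below 0.15 rad and distance of each of stub_thick, stub_thin from where it was at the start of the episode below 0.03 m and linear speed of each of stub_thick, stub_thin below 0.02 m/s); the robot touches nothing.
It fails at once if a broken stub is shoved or carried more than 40 mm from where it lay (distance of any of stub_thick, stub_thin from where it was at the start of the episode above 0.04 m).
It also fails if it takes over 112 s, if anything falls off the work surface, if the arm or the gripper's body presses on something with over 40 N, if the wrist force passes 120 N, or if a joint passes its speed limit or range.

## Working session

There is one attempt and no reset: what is moved stays moved. The work goes in short steps, Python scripts to look and compute and a tool call to move; the robot and the scene stay as the last step left them, time stands still between calls to the robot, and variables do not carry over. Pictures are saved under pics/ and viewed, and the job is handed in when it is done.

Besides the shell and the picture viewer there is one more tool, called in YAML: its name, and indented under it one key for each argument. jog_arm: Moves the arm, as the interface text tells. Its arguments: {"type":"object","properties":{"xyz":{"type":"array","items":{"type":"array","items":{"type":"number"}}},"yaw":{"type":"array","items":{"type":"number"}},"gripper":{"type":"number"}},"required":["xyz","yaw"]}

```bash
ls; mkdir -p pics
python3 - <<'E'
from workcell import ctrl
import cv2
for n in ["scene","side","wrist"]:
    p=ctrl.get_image(n); cv2.imwrite(f"pics/{n}0.png",p["img"]); print(n,p["K"].tolist(),p["k1"],p["R"].tolist(),p["t"].tolist())
o=ctrl.get_obs(); print(o["t"],o["ee_pos"],o["orientation"],o["width"])
E
```

```text
pics
scene [[534.5878555911492, 0.0, 281.51015043223185], [0.0, 534.5878555911492, 211.44998611964715], [0.0, 0.0, 1.0]] -0.14965317276919565 [[-0.7771153683635352, -0.6293277993947805, 0.006182650089527347], [-0.3676895062878242, 0.4460188550237264, -0.8160095636260275], [0.5107799244479198, -0.6364068681843771, -0.578005334671515]] [360.49818179533605, 206.7844727163238, 1003.9646482945607]
side [[403.73102306895726, 0.0, 278.94092979300757], [0.0, 403.73102306895726, 204.4893744697501], [0.0, 0.0, 1.0]] -0.11554053991786524 [[-0.9955550504504027, -0.09222879226300557, -0.019078558656336984], [-0.04301305858951165, 0.6254597685025255, -0.7790699293231272], [0.08378554955045155, -0.7747863756303892, -0.6266466738314774]] [489.46314284261575, 42.164232476362336, 1183.0667905206064]
wrist [[378.21568021116184, 0.0, 278.02914676768256], [0.0, 378.21568021116184, 211.3511178390391], [0.0, 0.0, 1.0]] -0.10832383426019138 [[0.9999997796225438, 0.0002419829731438245, -0.0006182225381368292], [0.0004047766836482638, -0.9603342547356053, 0.2788511347246921], [-0.0005262230537771752, -0.27885132351425673, -0.9603341410486494]] [-624.6290447895951, -33.1843786368138, 391.25576914091306]
0.15 [6.24590252e+02 5.32293495e-02 2.22102609e+02] [-2.22083411e+00 -2.22091542e+00  1.23440551e-03] 87.85613952699211
```

View pics/scene0.png

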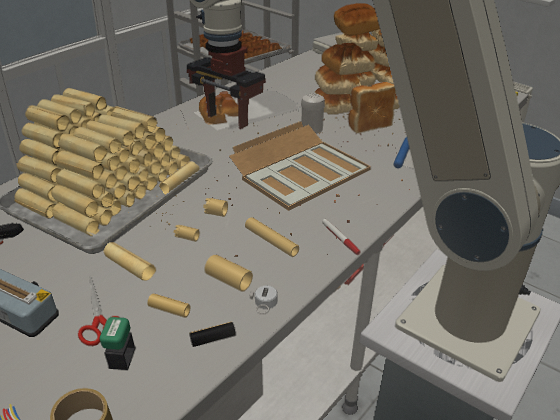

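View pics/side0.png

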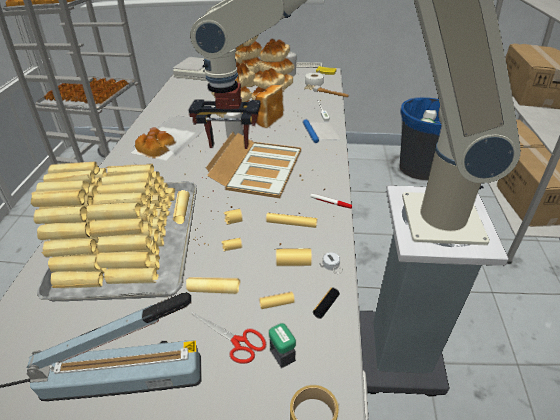

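View pics/wrist0.png

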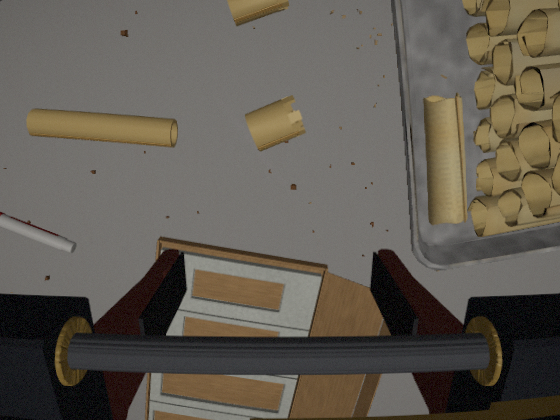

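```bash
cat > h.py <<'E'
import numpy as np, cv2
from scipy.optimize import minimize
from workcell import ctrl
def dist(p):
    return np.array([p["k1"],0,0,0,0.])
def proj(p,X):
    X=np.asarray(X,float).reshape(-1,3)@p["R"].T+p["t"]
    s=X[:,:2]/X[:,2:]; r2=(s**2).sum(1,keepdims=True)
    s=s*(1+p["k1"]*r2)
    return s@p["K"][:2,:2].T+p["K"][:2,2]
def toplane(p,uv,z):
    uv=np.asarray(uv,float).reshape(-1,1,2)
    s=cv2.undistortPoints(uv,p["K"],dist(p)).reshape(-1,2)
    d=np.c_[s,np.ones(len(s))]@p["R"]; c=-p["R"].T@p["t"]
    return c+d*((z-c[2])/d[:,2])[:,None]
def cyl(x,y,yaw,L,D,z):
    a=np.linspace(0,2*np.pi,32,endpoint=False); R=D/2
    pts=np.concatenate([np.c_[np.full(32,s*L/2),R*np.cos(a),R*np.sin(a)+z] for s in(-1,1)])
    c,s=np.cos(yaw),np.sin(yaw)
    return np.c_[x+c*pts[:,0]-s*pts[:,1],y+s*pts[:,0]+c*pts[:,1],pts[:,2]]
def sil(p,X):
    m=np.zeros((420*2,560*2),np.uint8); h=cv2.convexHull((proj(p,X)*2*16).round().astype(np.int32))
    cv2.fillConvexPoly(m,h,1,shift=4); return m
def cost(v,views,L,D,z):
    c=0
    for p,reg in views:
        m=sil(p,cyl(v[0],v[1],v[2],L,D,z)); r=cv2.resize(reg.astype(np.uint8),(1120,840),interpolation=cv2.INTER_NEAREST)
        c+=1-(m&r).sum()/max(1,(m|r).sum())
    return c/len(views)
def fit(views,L,D,z):
    best=None
    p,reg=views[0]; ys,xs=np.nonzero(reg)
    W=toplane(p,np.c_[xs,ys],z)[:,:2]; m=W.mean(0)
    u=np.linalg.svd(W-m,full_matrices=False)[2][0]; y0=np.arctan2(u[1],u[0])
    S=np.array([[m[0],m[1],y0]]+[[m[0]+a,m[1]+b,y0+c] for a,b,c in((15,0,0),(0,15,0),(0,0,.15))])
    r=minimize(cost,S[0],(views,L,D,z),method="Nelder-Mead",options=dict(initial_simplex=S,maxiter=150,xatol=.1,fatol=1e-4))
    return r.x,r.fun
DIM=dict(long=(145,28),std=(130,38),fat=(90,44),mini=(80,26))
E
python3 - <<'E'
from h import *
P={n:ctrl.get_image(n) for n in("scene","side")}
for k in list(DIM):
    for n in P:
        for d in ctrl.pinpoint(P[n],f"roll_{k}_mid")[:3]:
            uv=np.array(d["centre"])*[560,420]
            print(k,n,round(d["confidence"],2),uv.round(),toplane(P[n],uv,DIM[k][1]/2)[0].round(1))
for k in list(DIM):
    for n in P:
        for d in ctrl.pinpoint(P[n],f"lane_{k}")[:2]:
            uv=np.array(d["centre"])*[560,420]
            print("lane",k,n,round(d["confidence"],2),uv.round(),toplane(P[n],uv,2)[0].round(1))
for s in("stub_thick","stub_thin"):
    for n in P:
        for d in ctrl.pinpoint(P[n],s)[:2]:
            uv=np.array(d["centre"])*[560,420]
            print(s,n,round(d["confidence"],2),uv.round(),toplane(P[n],uv,16)[0].round(1))
for k in list(DIM):
    for n in P:
        for d in ctrl.regions_of(P[n],f"roll_{k}_mid")[:3]:
            x,f=fit([(P[n],d["region"])],*DIM[k],DIM[k][1]/2)
            print("reg",k,n,round(d["confidence"],2),(np.array(d["centre"])*[560,420]).round(),d["region"].sum(),x.round(2),round(f,3))
print(ctrl.get_obs()["t"])
E
```

```text
long scene 0.85 [268. 235.] [457.5  55.6  14. ]
long side 0.66 [292. 222.] [447.2  62.   14. ]
std scene 0.68 [127. 258.] [632.7 312.9  19. ]
std side 0.58 [212. 286.] [627.2 316.5  19. ]
fat scene 0.86 [227. 271.] [438.7 208.7  22. ]
fat side 0.78 [292. 256.] [437.3 205.2  22. ]
mini scene 0.9 [210. 332.] [353.5 341.5  13. ]
mini scene 0.61 [168. 304.] [465.6 343.9  13. ]
mini side 0.77 [327. 302.] [346.9 340.6  13. ]
mini side 0.66 [278. 300.] [462.2 342.9  13. ]
lane long scene 0.94 [336. 162.] [ 535.6 -330.     2. ]
lane long side 0.73 [277. 150.] [ 533.1 -350.3    2. ]
lane std scene 0.72 [316. 172.] [ 545.3 -249.1    2. ]
lane std side 0.7 [270. 163.] [ 546.1 -262.3    2. ]
lane fat scene 0.8 [295. 181.] [ 560.9 -176.5    2. ]
lane fat scene 0.17 [169. 307.] [469.1 341.6   2. ]
lane fat side 0.59 [264. 174.] [ 561.3 -194.1    2. ]
lane mini scene 0.83 [274. 186.] [ 590.  -123.5    2. ]
lane mini side 0.6 [259. 185.] [ 569.8 -128.3    2. ]
lane mini side 0.52 [274. 299.] [472.8 332.    2. ]
stub_thick scene 0.94 [214. 206.] [627.9  54.5  16. ]
stub_thick side 0.75 [233. 217.] [6
[... 202 characters left out ...]
185.] 1004 [ 571.11 -113.63    3.19] 0.398
reg long scene 0.59 [270. 234.] 753 [449.4   55.02   3.03] 0.056
reg long scene 0.48 [129. 259.] 983 [630.74 310.88   3.13] 0.231
reg long side 0.86 [294. 220.] 480 [452.12  52.49   3.04] 0.08
reg std scene 0.95 [131. 258.] 958 [624.59 315.06  -3.12] 0.088
reg std side 0.9 [213. 284.] 808 [624.45 313.76  -3.13] 0.094
reg fat scene 0.87 [226. 271.] 1048 [431.92 210.84   3.24] 0.046
reg mini scene 0.73 [171. 305.] 615 [463.01 345.7   -2.84] 0.072
reg mini scene 0.59 [210. 333.] 669 [347.43 343.41   1.03] 0.057
reg mini side 0.7 [279. 300.] 378 [4.6534e+02 3.4394e+02 3.2000e-01] 0.125
reg mini side 0.57 [329. 301.] 370 [348.17 340.51   1.02] 0.068
1.65
```

Run:
```python
from h import *
a=cv2.imread("pics/scene0.png"); b=cv2.imread("pics/side0.png")
c=cv2.resize(a[120:215,225:380],None,fx=5,fy=5,interpolation=cv2.INTER_CUBIC)
cv2.imwrite("pics/c1.png",c)
c=cv2.resize(a[190:350,80:320],None,fx=3.3,fy=3.3,interpolation=cv2.INTER_CUBIC)
cv2.imwrite("pics/c2.png",c)
p=ctrl.get_image("scene"); print(toplane(p,[[265,296],[325,231],[357,251],[103,325],[98,278],[130,349]],10).round())
```

```text
[[339. 205.  10.]
 [370. -41.  10.]
 [275. -27.  10.]
 [521. 459.  10.]
 [637. 387.  10.]
 [436. 462.  10.]]
```

View pics/c1.png

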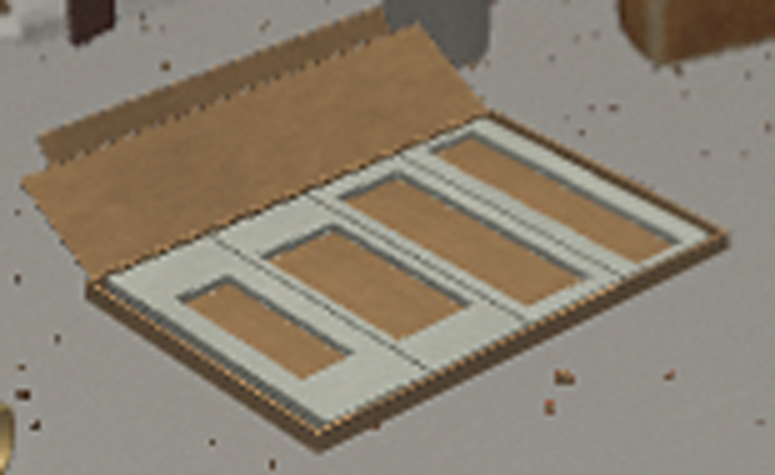

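View pics/c2.png

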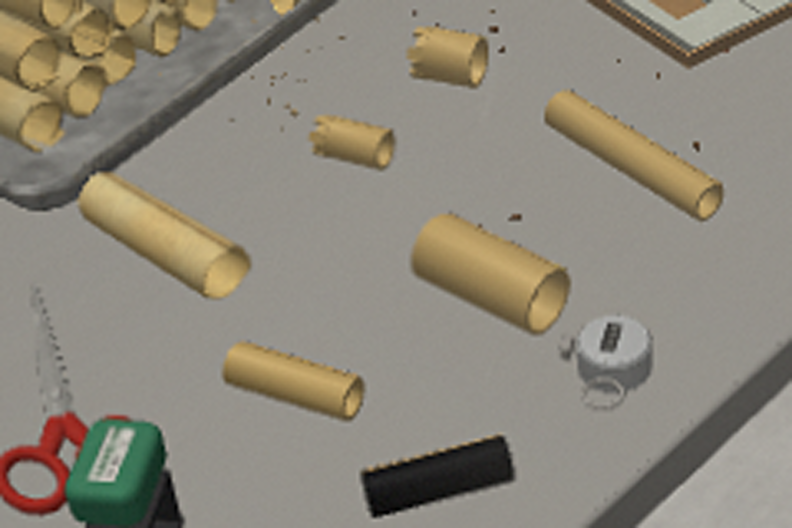

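jog_arm:
  xyz:
    - [-8,-30,10]
    - [-8,-30,10]
    - [-8,-30,10]
    - [-8,-30,10]
    - [-8,-30,10]
    - [-8,-30,0]
    - [0,-20,0]
    - [0,0,0]
  yaw: [0,0,0,0,0,0,0,0]

```text
t: 2.37
ee_pos: [574.2, -206.3, 275.1]
orientation: [2.214, 2.227, -0.001]
ft_force: [-0.6, -0.1, -0.6]
width: 87.6
```

Run:
```python
from h import *
p=ctrl.get_image("wrist"); cv2.imwrite("pics/w1.png",p["img"])
for k in DIM:
    for d in ctrl.pinpoint(p,f"lane_{k}")[:2]:
        uv=np.array(d["centre"])*[560,420]
        print("lane",k,round(d["confidence"],2),uv.round(),toplane(p,uv,2)[0].round(1))
P={n:ctrl.get_image(n) for n in("scene","side")}
v=[]
for n in P:
    d=ctrl.regions_of(P[n],"roll_std_mid")[0]; v.append((P[n],d["region"])); print(n,d["centre"],d["confidence"])
f=lambda q: cost(q[:3],v,q[3],q[4],q[4]/2)
x0=np.array([624,314,0.02,130,38]); S=np.vstack([x0]+[x0+np.eye(5)[i]*[8,8,.1,15,6] for i in range(5)])
r=minimize(f,x0,method="Nelder-Mead",options=dict(initial_simplex=S,maxiter=300)); print(r.x.round(2),r.fun)
print(ctrl.get_obs()["t"])
```

```text
lane long 0.92 [252. 266.] [ 542.5 -328.2    2. ]
lane std 0.88 [264. 217.] [ 558.1 -263.1    2. ]
lane fat 0.91 [274. 153.] [ 569.7 -186.3    2. ]
lane mini 0.97 [283.  94.] [ 580.2 -120.1    2. ]
scene [0.2295, 0.6238] 0.68
side [0.3789, 0.6843] 0.66
[6.2438e+02 3.1425e+02 3.0000e-02 1.2247e+02 3.5690e+01] 0.0777987136650265
2.8167
```

View pics/w1.png

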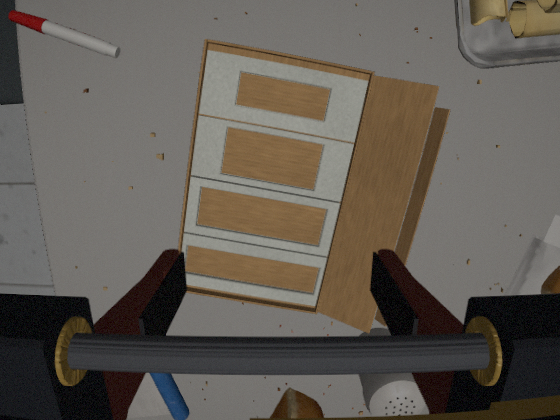

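Run:
```python
from h import *
p=ctrl.get_image("wrist"); im=p["img"]
hsv=cv2.cvtColor(im,cv2.COLOR_BGR2HSV); print(hsv[95,283],hsv[60,230],hsv[190,400])
m=((hsv[...,1]>70)&(hsv[...,0]<25)&(hsv[...,2]>60)).astype(np.uint8)
n,l,st,c=cv2.connectedComponentsWithStats(m,connectivity=4)
C=[]
for i in range(1,n):
    if 2000<st[i,4]<9000 and st[i,0]>150 and st[i,0]+st[i,2]<360 and st[i,1]<300:
        ys,xs=np.nonzero(l==i)
        q=toplane(p,np.c_[xs,ys],5)[:,:2]
        r=cv2.minAreaRect(q.astype(np.float32)); print(st[i],np.round(r[0],1),np.round(r[1],1),round(r[2],1)); C.append(r[0])
        cv2.polylines(im,[proj(p,np.c_[cv2.boxPoints(r),np.full(4,5)]).round().astype(int)],True,(0,0,255))
C=np.array(C); print(np.diff(C,axis=0),np.hypot(*np.diff(C,axis=0).T))
cv2.imwrite("pics/w2.png",im)
```

```text
[ 17 121 129] [ 30  11 143] [ 16 130 112]
[ 237   77   93   48 2860] [ 579.2 -122.6] [34.8 99.2] 80.1
[ 222  132  101   62 4339] [ 567.  -191.7] [ 53.2 109.1] 79.8
[ 197  191  129   58 4570] [ 554.6 -261.3] [ 46.5 149.4] 79.8
[ 185  249  133   47 3329] [ 541.7 -330.8] [ 35.8 164.6] 80.0
[[-12.19824219 -69.15733337]
 [-12.46826172 -69.54792786]
 [-12.88824463 -69.53222656]] [70.22488072 70.65671815 70.71659904]
```

View pics/w2.png

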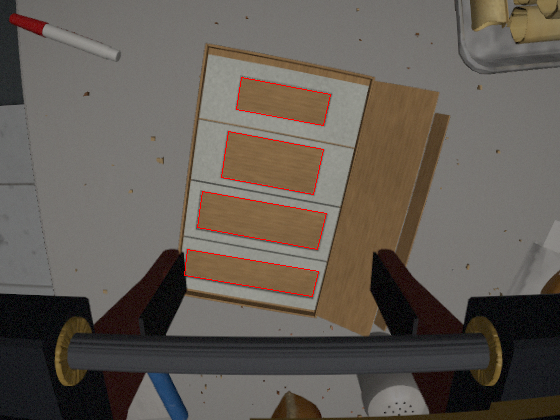

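jog_arm:
  xyz:
    - [-10,22,-5]
    - [-10,22,-5]
    - [-10,22,-5]
    - [-10,22,-5]
    - [-10,22,-5]
    - [-10,22,-5]
    - [-10,22,-5]
    - [-10,22,-5]
    - [-11,22,-5]
    - [-11,22,-5]
    - [-11,22,-5]
    - [-11,18,0]
    - [0,0,0]
  yaw: [7,7,7,7,7,7,7,7,7,7,7,7,0]

```text
t: 3.95
ee_pos: [444.8, 71.3, 217.7]
orientation: [0.083, 3.139, 0.007]
ft_force: [-1.3, -0.9, -0.3]
width: 88.2
```

```bash
cat >> h.py <<'E'
from scipy.spatial.transform import Rotation as Ro
def tool():
    o=ctrl.get_obs(); M=Ro.from_rotvec(o["orientation"]).as_matrix(); j=M[:,1]
    print("t",round(o["t"],2),"tcp",o["ee_pos"].round(1),"jawyaw",round(np.degrees(np.arctan2(j[1],j[0])),1),"zax",M[:,2].round(3),"F",o["ft_force"].round(1),"w",round(o["width"],1),"q1,q6",o["qpos"][[0,5]].round(2))
def measure(k,cams=("wrist","scene","side"),near=None,z=None,tol=60):
    L,D=DIM[k]; z=D/2 if z is None else z; v=[]
    for n in cams:
        p=ctrl.get_image(n); best=None
        for d in ctrl.regions_of(p,f"roll_{k}_mid"):
            uv=np.array(d["centre"])*[560,420]; w=toplane(p,uv,z)[0]
            if near is None or np.hypot(*(w[:2]-near))<tol:
                x,f=fit([(p,d["region"])],L,D,z); print(n,round(d["confidence"],2),uv.round(),x[:2].round(1),round((np.degrees(x[2])+90)%180-90,1),round(f,3)); v.append((p,d["region"])); break
    return v
E
python3 - <<'E'
from h import *
tool(); measure("long",("wrist",),near=(450,54)); cv2.imwrite("pics/w3.png",ctrl.get_image("wrist")["img"])
E
```

```text
t 3.95 tcp [444.8  71.3 217.7] jawyaw 87.0 zax [ 0.002  0.004 -1.   ] F [-1.3 -0.9 -0.3] w 88.2 q1,q6 [ 0.13 -1.39]
wrist 0.88 [262. 184.] [451.7  57.2] -5.6 0.024
```

View pics/w3.png

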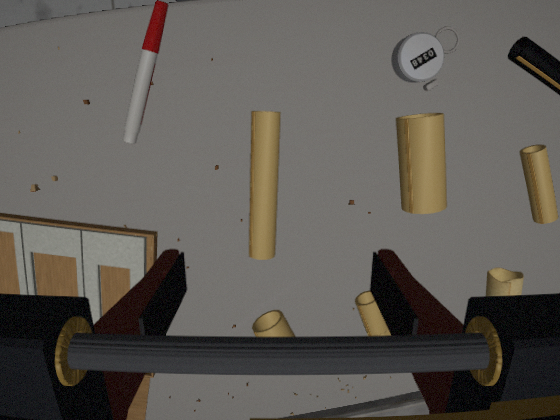

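jog_arm:
  xyz:
    - [6,-15,-30]
    - [0,0,-35]
    - [0,0,-35]
    - [0,0,-30]
    - [0,0,0]
    - [0,0,0]
  yaw: [-2.6,0,0,0,0,0]

```text
t: 4.6
ee_pos: [462.7, 48.5, 87.7]
orientation: [0.203, 3.116, 0.008]
ft_force: [0.4, 0.5, 0.1]
width: 87.6
```

Run:
```python
from h import *
tool(); measure("long",("wrist",),near=(450,54))
```

```text
t 4.6 tcp [462.7  48.5  87.7] jawyaw 82.5 zax [ 0.019  0.004 -1.   ] F [0.4 0.5 0.1] w 87.6 q1,q6 [ 0.08 -1.37]
wrist 0.84 [285. 189.] [451.1  56.7] -5.5 0.046
```

jog_arm:
  xyz:
    - [-11,8,-15]
    - [0,0,-15]
    - [0,0,0]
    - [0,0,0]
  yaw: [2,0,0,0]

```text
t: 5.03
ee_pos: [458.6, 56.7, 65.8]
orientation: [0.15, 3.103, 0.012]
ft_force: [-0.4, 0.4, -0.5]
width: 87.5
```

Run:
```python
from h import *
tool(); o=ctrl.get_obs(); print(o["qpos"].round(3),o["qvel"].round(3))
```

```text
t 5.03 tcp [458.6  56.7  65.8] jawyaw 84.5 zax [ 0.036  0.006 -0.999] F [-0.4  0.4 -0.5] w 87.5 q1,q6 [ 0.1  -1.38]
[ 0.096  0.447  2.1    0.005  0.559 -1.383] [-0.002 -0.016 -0.012 -0.001  0.002  0.005]
```

jog_arm:
  xyz:
    - [0,0,0]
    - [0,0,0]
  yaw: [0,0]

```text
t: 5.2
ee_pos: [460.9, 56.8, 68.8]
orientation: [0.15, 3.098, 0.013]
ft_force: [-0.9, -0.0, 0.2]
width: 88.0
```

Run:
```python
from h import *
tool(); o=ctrl.get_obs(); print(o["qpos"].round(3),o["qvel"].round(3))
```

```text
t 5.2 tcp [460.9  56.8  68.8] jawyaw 84.5 zax [ 0.04   0.006 -0.999] F [-0.9 -0.   0.2] w 88.0 q1,q6 [ 0.1  -1.38]
[ 0.095  0.441  2.098  0.005  0.562 -1.382] [-0.002 -0.031 -0.014  0.     0.013  0.002]
```

jog_arm:
  xyz:
    - [-7,0,-30]
    - [-6,0,-26]
  yaw: [0,0]

```text
t: 5.37
ee_pos: [455.6, 57.4, 18.4]
orientation: [0.15, 3.081, 0.017]
ft_force: [-0.6, -1.1, -0.1]
width: 87.9
```

Run:
```python
from h import *
tool()
```

```text
t 5.37 tcp [455.6  57.4  18.4] jawyaw 84.4 zax [ 0.058  0.008 -0.998] F [-0.6 -1.1 -0.1] w 87.9 q1,q6 [ 0.1  -1.38]
```

jog_arm:
  xyz:
    - [-4,0,-9]
  yaw: [0]

```text
t: 5.45
ee_pos: [451.5, 57.3, 8.5]
orientation: [0.151, 3.08, 0.017]
ft_force: [-0.4, -0.4, 0.1]
width: 87.8
```

jog_arm:
  xyz:
    - [-1,0,-2]
    - [-1,0,-2]
    - [-1,0,-2]
    - [-1,0,-2]
  yaw: [0,0,0,0]
  gripper: 1

```text
t: 5.78
ee_pos: [448.7, 57.3, 1.5]
orientation: [0.152, 3.079, 0.017]
ft_force: [1.1, -0.6, 0.0]
width: 64.5
```

Run:
```python
from h import *
tool()
```

```text
t 5.78 tcp [448.7  57.3   1.5] jawyaw 84.4 zax [ 0.06   0.008 -0.998] F [ 1.1 -0.6  0. ] w 64.5 q1,q6 [ 0.1  -1.38]
```

jog_arm:
  xyz:
    - [1,0,4]
    - [1,0,2]
    - [0,0,0]
    - [0,0,0]
  yaw: [0,0,0,0]

```text
t: 6.12
ee_pos: [452.8, 57.4, 10.0]
orientation: [0.152, 3.075, 0.018]
ft_force: [-0.3, 0.7, -0.6]
width: 38.0
```

jog_arm:
  xyz:
    - [0,0,0]
    - [0,0,0]
    - [0,0,0]
  yaw: [0,0,0]

```text
t: 6.37
ee_pos: [453.6, 57.5, 10.8]
orientation: [0.152, 3.073, 0.018]
ft_force: [0.2, -0.0, -1.3]
width: 27.4
```

jog_arm:
  xyz:
    - [0,0,20]
    - [0,0,30]
    - [0,0,25]
    - [0,0,0]
  yaw: [0,0,0,0]

```text
t: 6.7
ee_pos: [451.1, 57.2, 86.2]
orientation: [0.152, 3.08, 0.017]
ft_force: [-0.1, 0.4, -0.4]
width: 27.6
```

Run:
```python
from h import *
tool(); cv2.imwrite("pics/w4.png",ctrl.get_image("wrist")["img"])
```

```text
t 6.7 tcp [451.1  57.2  86.2] jawyaw 84.4 zax [ 0.058  0.008 -0.998] F [-0.1  0.4 -0.4] w 27.6 q1,q6 [ 0.1  -1.38]
```

View pics/w4.png

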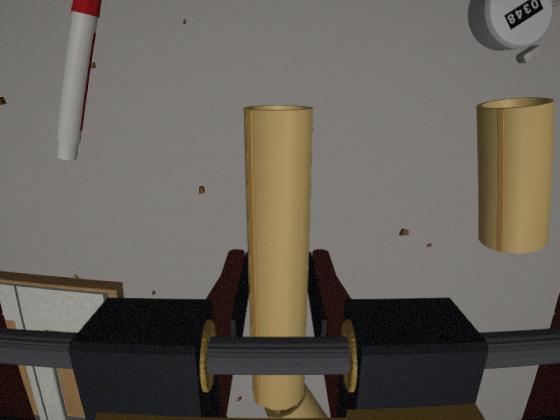

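jog_arm:
  xyz:
    - [7,-25,5]
    - [7,-31,3]
    - [7,-31,0]
    - [7,-31,0]
    - [7,-31,0]
    - [7,-31,0]
    - [7,-31,0]
    - [7,-31,0]
    - [7,-31,0]
    - [7,-31,0]
    - [7,-31,0]
    - [5,-20,0]
    - [0,0,0]
  yaw: [-2,-2,-0.5,0,0,0,0,0,0,0,0,0,0]

```text
t: 7.83
ee_pos: [525.9, -312.7, 76.7]
orientation: [0.273, 3.088, 0.019]
ft_force: [0.0, -0.4, -0.7]
width: 27.6
```

Run:
```python
from h import *
tool(); cv2.imwrite("pics/w5.png",ctrl.get_image("wrist")["img"])
```

```text
t 7.83 tcp [ 525.9 -312.7   76.7] jawyaw 79.9 zax [ 0.042  0.009 -0.999] F [ 0.  -0.4 -0.7] w 27.6 q1,q6 [-0.57 -2.  ]
```

jog_arm:
  xyz:
    - [9,-9,-5]
    - [9,-9,-10]
    - [0,0,-5]
    - [0,0,0]
  yaw: [0,0,0,0]

```text
t: 8.22
ee_pos: [539.0, -323.9, 50.4]
orientation: [0.274, 3.099, 0.03]
ft_force: [0.1, -0.4, 0.4]
width: 27.6
```

Run:
```python
from h import *
tool(); cv2.imwrite("pics/w5.png",ctrl.get_image("wrist")["img"]); cv2.imwrite("pics/s5.png",cv2.resize(ctrl.get_image("scene")["img"][80:230,150:400],None,fx=3,fy=3))
```

```text
t 8.22 tcp [ 539.  -323.9   50.4] jawyaw 79.9 zax [ 0.032  0.016 -0.999] F [ 0.1 -0.4  0.4] w 27.6 q1,q6 [-0.58 -2.  ]
```

View pics/w5.png

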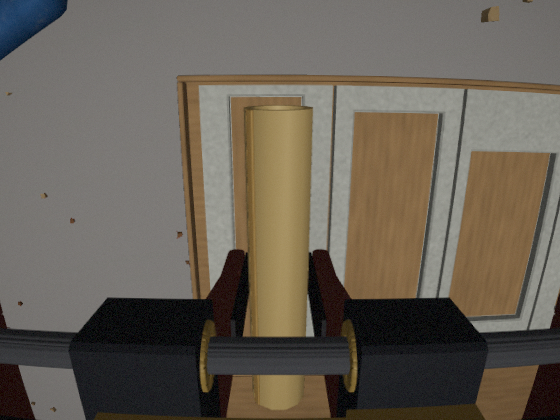

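View pics/s5.png

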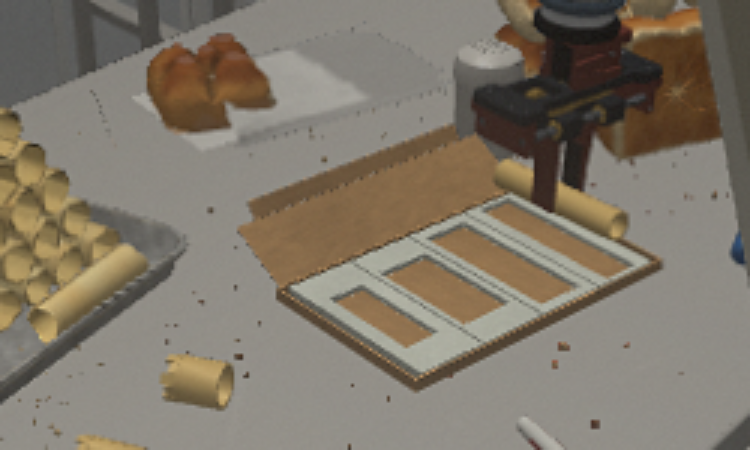

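jog_arm:
  xyz:
    - [5,-7,-12]
    - [1,0,-12]
    - [0,0,0]
  yaw: [0,0,0]

```text
t: 8.57
ee_pos: [544.8, -328.5, 27.7]
orientation: [0.27, 3.098, 0.029]
ft_force: [-0.7, 0.5, -0.1]
width: 27.7
```

Run:
```python
from h import *
tool(); p=ctrl.get_image("wrist");cv2.imwrite("pics/w6.png",p["img"])
```

```text
t 8.57 tcp [ 544.8 -328.5   27.7] jawyaw 80.0 zax [ 0.033  0.016 -0.999] F [-0.7  0.5 -0.1] w 27.7 q1,q6 [-0.58 -2.01]
```

View pics/w6.png

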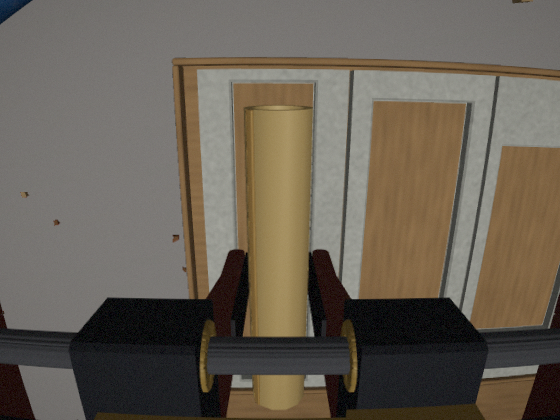

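jog_arm:
  xyz:
    - [-1,-2.5,-6]
    - [0,0,-5]
  yaw: [0,0]

```text
t: 8.78
ee_pos: [544.5, -330.9, 18.6]
orientation: [0.269, 3.096, 0.027]
ft_force: [-0.2, -0.5, 0.4]
width: 27.5
```

Run:
```python
from h import *
tool(); p=ctrl.get_image("wrist");cv2.imwrite("pics/w7.png",p["img"])
```

```text
t 8.78 tcp [ 544.5 -330.9   18.6] jawyaw 80.1 zax [ 0.035  0.015 -0.999] F [-0.2 -0.5  0.4] w 27.5 q1,q6 [-0.58 -2.01]
```

View pics/w7.png

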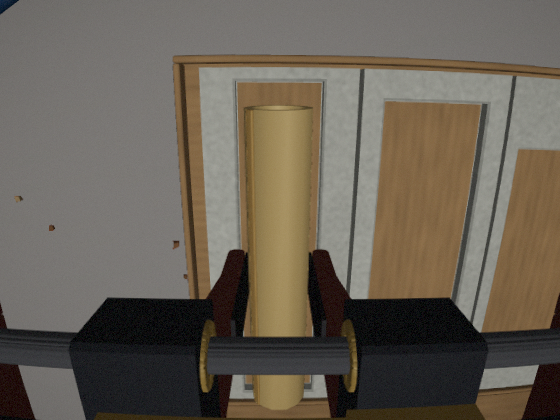

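jog_arm:
  xyz:
    - [0,0,-2]
  yaw: [0]

```text
t: 8.92
ee_pos: [544.1, -330.6, 16.0]
orientation: [0.269, 3.097, 0.028]
ft_force: [-1.3, 0.2, 4.8]
width: 28.0
```

jog_arm:
  xyz:
    - [0,0,0]
    - [0,0,0]
    - [0,0,0]
    - [0,0,0]
  yaw: [0,0,0,0]
  gripper: 0.4

```text
t: 9.25
ee_pos: [544.1, -330.6, 16.1]
orientation: [0.27, 3.096, 0.028]
ft_force: [0.0, -0.9, 0.1]
width: 50.3
```

jog_arm:
  xyz:
    - [0,0,30]
    - [0,0,40]
    - [0,0,40]
    - [0,0,0]
  yaw: [0,0,0,0]

```text
t: 9.58
ee_pos: [541.8, -329.2, 127.0]
orientation: [0.271, 3.102, 0.033]
ft_force: [1.5, -0.5, 0.1]
width: 52.7
```

Run:
```python
from h import *
tool(); p=ctrl.get_image("wrist");cv2.imwrite("pics/w8.png",p["img"])
measure("long",("wrist",),near=(542,-330),z=19,tol=40)
```

```text
t 9.58 tcp [ 541.8 -329.2  127. ] jawyaw 80.0 zax [ 0.029  0.019 -0.999] F [ 1.5 -0.5  0.1] w 52.7 q1,q6 [-0.58 -2.  ]
wrist 0.94 [273. 201.] [ 542.4 -328.7] -10.0 0.034
```

View pics/w8.png

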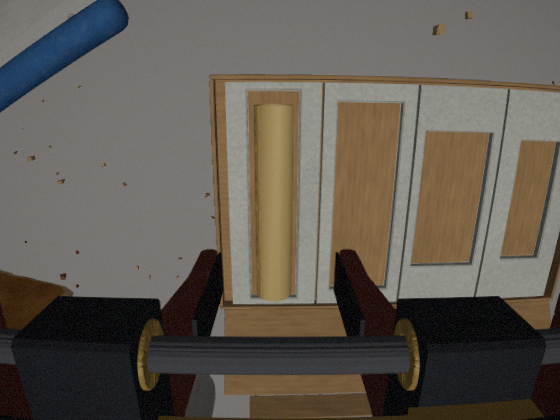

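Run:
```python
from h import *
p=ctrl.get_image("side"); print(toplane(p,[[195,185],[190,260],[182,290],[160,280],[100,283]],10).round())
```

```text
[[ 779. -104.   10.]
 [ 707.  228.   10.]
 [ 700.  329.   10.]
 [ 766.  303.   10.]
 [ 919.  328.   10.]]
```

jog_arm:
  xyz:
    - [0,25,15]
    - [3,32,15]
    - [3,32,10]
    - [3,32,10]
    - [3,32,5]
    - [3,32,5]
    - [3,32,0]
    - [3,32,0]
    - [3,32,0]
    - [3,32,0]
    - [3,32,0]
    - [3,32,0]
    - [3,32,0]
    - [3,32,0]
    - [3,32,0]
    - [3,32,0]
    - [3,32,0]
    - [3,32,0]
    - [0,32,0]
    - [0,0,0]
  yaw: [0,1,1,1,1,1,1,1,1,1,1,0,0,0,0,0,0,0,0,0]
  gripper: 0

```text
t: 11.45
ee_pos: [565.4, 302.1, 140.5]
orientation: [0.002, -3.095, -0.041]
ft_force: [-1.0, -0.4, 0.0]
width: 87.9
```

Run:
```python
from h import *
tool(); p=ctrl.get_image("wrist");cv2.imwrite("pics/w9.png",p["img"])
measure("std",("wrist",),near=(624,314))
```

```text
t 11.45 tcp [565.4 302.1 140.5] jawyaw 90.0 zax [-0.047  0.027 -0.999] F [-1.  -0.4  0. ] w 87.9 q1,q6 [ 0.45 -1.15]
wrist 0.92 [292. 267.] [628.1 316.7] 1.6 0.222
```

View pics/w9.png

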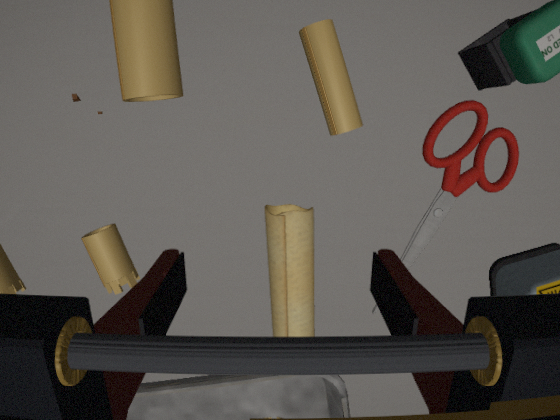

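jog_arm:
  xyz:
    - [20,4,-10]
    - [20,4,-10]
    - [15,3,-20]
    - [0,0,-10]
    - [0,0,0]
  yaw: [1,0,0,0,0]

```text
t: 12.02
ee_pos: [620.5, 299.6, 86.5]
orientation: [0.017, -3.088, -0.032]
ft_force: [-0.6, -0.4, -0.7]
width: 87.5
```

Run:
```python
from h import *
tool(); p=ctrl.get_image("wrist");cv2.imwrite("pics/w10.png",p["img"])
```

```text
t 12.02 tcp [620.5 299.6  86.5] jawyaw 90.6 zax [-0.053  0.02  -0.998] F [-0.6 -0.4 -0.7] w 87.5 q1,q6 [ 0.41 -1.2 ]
```

View pics/w10.png

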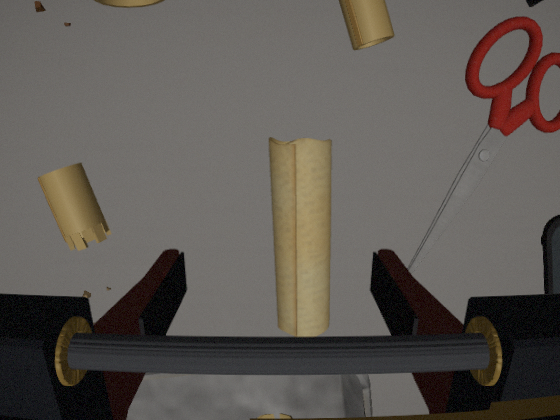

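jog_arm:
  xyz:
    - [3,13,-15]
    - [2,3,-15]
    - [0,0,0]
  yaw: [0,0,0]

```text
t: 12.32
ee_pos: [624.7, 312.9, 58.0]
orientation: [0.012, -3.088, -0.032]
ft_force: [-1.2, 0.6, -0.2]
width: 87.5
```

Run:
```python
from h import *
tool(); p=ctrl.get_image("wrist");cv2.imwrite("pics/w11.png",p["img"]);measure("std",("wrist","scene","side"),near=(624,314))
```

```text
t 12.32 tcp [624.7 312.9  58. ] jawyaw 90.4 zax [-0.053  0.02  -0.998] F [-1.2  0.6 -0.2] w 87.5 q1,q6 [ 0.43 -1.18]
wrist 0.76 [281. 227.] [626.5 317.3] 2.5 0.141
scene 0.72 [132. 261.] [623.  314.6] 0.8 0.166
side 0.79 [216. 285.] [626.2 314.1] 0.9 0.202
```

View pics/w11.png

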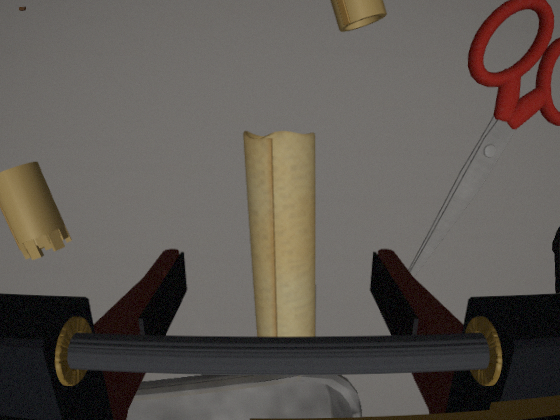

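jog_arm:
  xyz:
    - [0,2,-20]
    - [0,0,-20]
    - [0,0,-4]
    - [0,0,0]
  yaw: [0,0,0,0]

```text
t: 13.0
ee_pos: [628.8, 316.6, 20.1]
orientation: [0.012, -3.098, -0.039]
ft_force: [-0.9, 0.1, -0.1]
width: 87.9
```

Run:
```python
from h import *
tool()
```

```text
t 13.0 tcp [628.8 316.6  20.1] jawyaw 90.4 zax [-0.043  0.025 -0.999] F [-0.9  0.1 -0.1] w 87.9 q1,q6 [ 0.43 -1.18]
```

jog_arm:
  xyz:
    - [-3,-1,-7]
    - [-1,0,-1]
    - [0,0,-0.5]
    - [0,0,-0.5]
    - [0,0,-0.5]
    - [0,0,-0.5]
  yaw: [0,0,0,0,0,0]
  gripper: 1

```text
t: 13.5
ee_pos: [626.0, 316.0, 13.0]
orientation: [0.012, -3.102, -0.041]
ft_force: [0.1, 1.1, -0.0]
width: 51.4
```

jog_arm:
  xyz:
    - [0,0,0]
    - [0,0,0]
    - [0,0,0]
  yaw: [0,0,0]

```text
t: 13.75
ee_pos: [626.5, 316.3, 13.7]
orientation: [0.013, -3.103, -0.042]
ft_force: [0.7, -0.7, -0.2]
width: 38.5
```

jog_arm:
  xyz:
    - [0,0,0]
    - [0,0,20]
    - [0,0,30]
    - [0,-10,25]
    - [0,0,0]
  yaw: [0,0,0,0,0]

```text
t: 14.17
ee_pos: [624.3, 305.3, 88.4]
orientation: [0.013, -3.098, -0.038]
ft_force: [1.5, 0.4, 0.2]
width: 38.4
```

jog_arm:
  xyz:
    - [-4,-25,3]
    - [-4,-30,3]
    - [-4,-30,1]
    - [-4,-30,1]
    - [-4,-30,1]
    - [-4,-30,1]
    - [-4,-30,1]
    - [-4,-30,1]
    - [-4,-30,1]
    - [-4,-30,1]
    - [-4,-30,1]
    - [-4,-30,0]
    - [-4,-30,0]
    - [-4,-30,0]
    - [-4,-30,0]
    - [-4,-30,0]
    - [-4,-30,0]
    - [-2,-20,0]
    - [0,0,0]
  yaw: [0,0,-1,-1,-1,-1,-1,-1,-1,-1,-1,-1,-0.5,0,0,0,0,0,0]

```text
t: 15.75
ee_pos: [546.5, -238.7, 97.3]
orientation: [-0.279, -3.089, -0.049]
ft_force: [0.1, -0.7, -0.6]
width: 38.2
```

Run:
```python
from h import *
tool(); p=ctrl.get_image("wrist");cv2.imwrite("pics/w12.png",p["img"])
```

```text
t 15.75 tcp [ 546.5 -238.7   97.3] jawyaw 79.7 zax [-0.036  0.035 -0.999] F [ 0.1 -0.7 -0.6] w 38.2 q1,q6 [-0.44 -1.84]
```

View pics/w12.png

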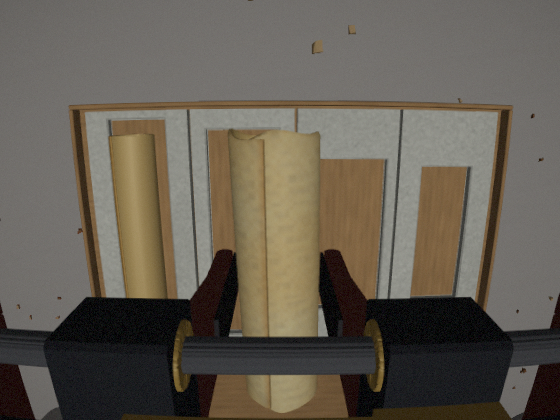

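Holding the standard roll; now shift to above lane_std.

jog_arm:
  xyz:
    - [5,-11,-15]
    - [4,-10,-15]
    - [1,-2,-15]
    - [0,0,0]
  yaw: [0,0,0,0]

```text
t: 16.13
ee_pos: [556.9, -257.3, 49.8]
orientation: [-0.279, -3.089, -0.053]
ft_force: [0.0, 0.1, -0.6]
width: 38.3
```

Run:
```python
from h import *
tool(); p=ctrl.get_image("wrist");cv2.imwrite("pics/w13.png",p["img"])
```

```text
t 16.13 tcp [ 556.9 -257.3   49.8] jawyaw 79.7 zax [-0.037  0.037 -0.999] F [ 0.   0.1 -0.6] w 38.3 q1,q6 [-0.46 -1.87]
```

View pics/w13.png

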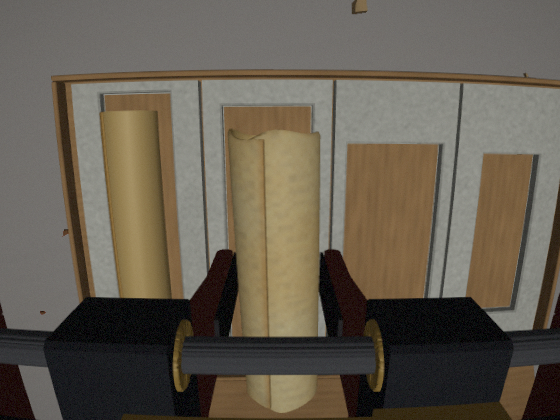

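jog_arm:
  xyz:
    - [0,-4,-13]
    - [0,0,-12]
    - [0,0,0]
  yaw: [0,0,0]

```text
t: 16.43
ee_pos: [558.0, -259.1, 24.8]
orientation: [-0.274, -3.091, -0.052]
ft_force: [-1.1, 0.4, -0.3]
width: 38.7
```

Run:
```python
from h import *
tool(); p=ctrl.get_image("wrist");cv2.imwrite("pics/w14.png",p["img"])
```

```text
t 16.43 tcp [ 558.  -259.1   24.8] jawyaw 79.8 zax [-0.035  0.037 -0.999] F [-1.1  0.4 -0.3] w 38.7 q1,q6 [-0.46 -1.87]
```

View pics/w14.png

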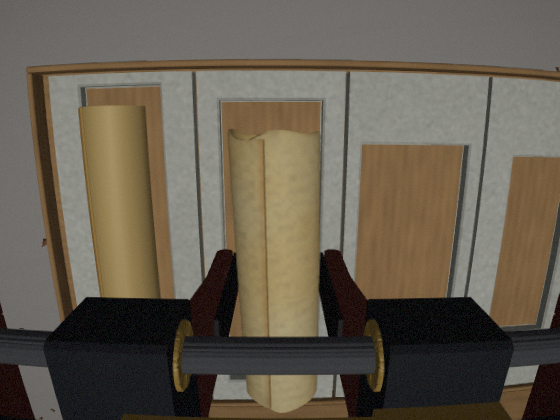

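jog_arm:
  xyz:
    - [-1,-2,-5]
    - [0,0,-1.5]
  yaw: [0,0]

```text
t: 16.65
ee_pos: [557.5, -261.0, 19.0]
orientation: [-0.273, -3.092, -0.052]
ft_force: [-0.2, -0.2, -0.5]
width: 38.4
```

jog_arm:
  xyz:
    - [0,0,0]
    - [0,0,0]
    - [0,0,0]
    - [0,0,0]
  yaw: [0,0,0,0]
  gripper: 0.38

```text
t: 16.98
ee_pos: [557.9, -261.3, 19.7]
orientation: [-0.274, -3.093, -0.051]
ft_force: [-0.7, -0.3, -0.4]
width: 54.5
```

jog_arm:
  xyz:
    - [0,0,30]
    - [0,0,40]
    - [0,0,40]
    - [0,0,0]
  yaw: [0,0,0,0]

```text
t: 17.32
ee_pos: [555.7, -260.4, 131.6]
orientation: [-0.274, -3.087, -0.054]
ft_force: [1.7, -0.5, 0.1]
width: 54.3
```

Run:
```python
from h import *
tool(); p=ctrl.get_image("wrist");cv2.imwrite("pics/w15.png",p["img"])
measure("std",("wrist",),near=(555,-261),z=24,tol=40)
```

```text
t 17.32 tcp [ 555.7 -260.4  131.6] jawyaw 79.8 zax [-0.038  0.038 -0.999] F [ 1.7 -0.5  0.1] w 54.3 q1,q6 [-0.47 -1.87]
wrist 0.68 [271. 213.] [ 557.9 -259.7] -8.1 0.073
```

View pics/w15.png

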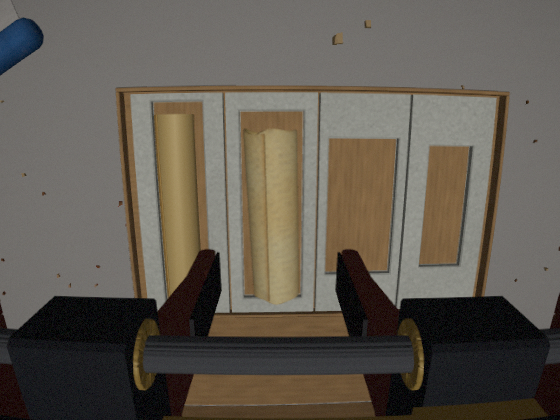

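jog_arm:
  xyz:
    - [-4,25,10]
    - [-8,30,10]
    - [-8,30,8]
    - [-8,30,5]
    - [-8,30,5]
    - [-8,30,0]
    - [-8,30,0]
    - [-8,30,0]
    - [-8,30,0]
    - [-8,30,0]
    - [-8,30,0]
    - [-8,30,0]
    - [-8,30,0]
    - [-8,30,0]
    - [-7,30,0]
    - [-4,15,0]
    - [0,0,0]
  yaw: [0,0,2,2,2,2,2,2,2,1,1,0,0,0,0,0,0]
  gripper: 0

```text
t: 18.88
ee_pos: [405.9, 218.5, 136.3]
orientation: [0.166, -3.035, -0.042]
ft_force: [-0.8, -0.0, -0.8]
width: 87.7
```

Run:
```python
from h import *
tool(); p=ctrl.get_image("wrist");cv2.imwrite("pics/w16.png",p["img"])
measure("fat",("wrist","scene"),near=(434,209))
```

```text
t 18.88 tcp [405.9 218.5 136.3] jawyaw 96.1 zax [-0.103  0.022 -0.994] F [-0.8 -0.  -0.8] w 87.7 q1,q6 [ 0.43 -1.31]
wrist 0.79 [262. 255.] [435.  211.8] 4.8 0.035
scene 0.8 [226. 273.] [431.7 211.2] 3.0 0.036
```

View pics/w16.png

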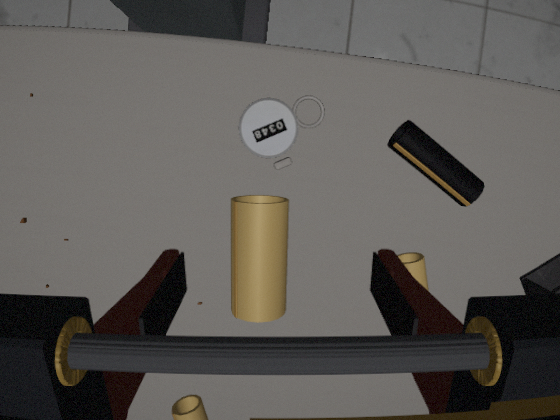

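jog_arm:
  xyz:
    - [14,-4,-25]
    - [13,-3,-25]
    - [0,0,-15]
    - [0,0,0]
  yaw: [-1.5,0,0,0]

```text
t: 19.47
ee_pos: [438.7, 204.7, 71.5]
orientation: [0.109, -3.044, -0.048]
ft_force: [-1.0, -0.7, -1.0]
width: 87.7
```

Run:
```python
from h import *
tool()
measure("fat",("wrist",),near=(434,209))
```

```text
t 19.47 tcp [438.7 204.7  71.5] jawyaw 94.0 zax [-0.096  0.028 -0.995] F [-1.  -0.7 -1. ] w 87.7 q1,q6 [ 0.37 -1.34]
wrist 0.65 [285. 236.] [434.9 211.3] 5.0 0.017
```

jog_arm:
  xyz:
    - [-5,6,-25]
    - [-1,1,-22]
    - [-1,0,-8]
  yaw: [1,0,0]

```text
t: 19.82
ee_pos: [436.7, 212.8, 22.2]
orientation: [0.134, -3.055, -0.053]
ft_force: [0.6, -0.2, 1.1]
width: 87.7
```

Run:
```python
from h import *
tool()
```

```text
t 19.82 tcp [436.7 212.8  22.2] jawyaw 94.9 zax [-0.085  0.031 -0.996] F [ 0.6 -0.2  1.1] w 87.7 q1,q6 [ 0.39 -1.35]
```

jog_arm:
  xyz:
    - [-2,-1,-7]
    - [-1,0,-2]
    - [-0.5,0,-1]
    - [-0.5,0,-1]
    - [-0.5,0,-1]
    - [-0.5,0,-1]
  yaw: [0,0,0,0,0,0]
  gripper: 1

```text
t: 20.32
ee_pos: [432.9, 211.9, 12.1]
orientation: [0.133, -3.058, -0.056]
ft_force: [-0.1, -0.1, 0.0]
width: 51.3
```

jog_arm:
  xyz:
    - [-0.5,0,-1]
    - [-0.5,0,-0.5]
  yaw: [0,0]

```text
t: 20.48
ee_pos: [432.7, 212.1, 11.5]
orientation: [0.134, -3.06, -0.057]
ft_force: [0.2, -2.9, 5.5]
width: 43.9
```

jog_arm:
  xyz:
    - [0,0,0]
    - [0,0,20]
    - [0,0,30]
    - [0,0,25]
    - [0,0,0]
  yaw: [0,0,0,0,0]

```text
t: 20.9
ee_pos: [431.0, 211.5, 87.7]
orientation: [0.133, -3.056, -0.054]
ft_force: [1.7, 0.7, -0.1]
width: 44.2
```

jog_arm:
  xyz:
    - [9,-25,5]
    - [9,-28,3]
    - [9,-28,3]
    - [9,-28,3]
    - [9,-28,3]
    - [9,-28,3]
    - [9,-28,2]
    - [9,-28,2]
    - [9,-28,2]
    - [9,-28,2]
    - [9,-28,2]
    - [9,-28,2]
    - [9,-28,2]
    - [5,-15,0]
    - [0,0,0]
  yaw: [0,-1,-1.5,-1.5,-1.5,-1.5,-1.5,-1.5,-1.5,-1.5,-1,-1,0,0,0]

```text
t: 22.15
ee_pos: [553.9, -180.9, 116.2]
orientation: [-0.28, -3.051, -0.075]
ft_force: [-0.1, -0.3, -0.2]
width: 43.8
```

Run:
```python
from h import *
tool(); p=ctrl.get_image("wrist");cv2.imwrite("pics/w17.png",p["img"])
```

```text
t 22.15 tcp [ 553.9 -180.9  116.2] jawyaw 79.4 zax [-0.072  0.056 -0.996] F [-0.1 -0.3 -0.2] w 43.8 q1,q6 [-0.35 -1.76]
```

View pics/w17.png

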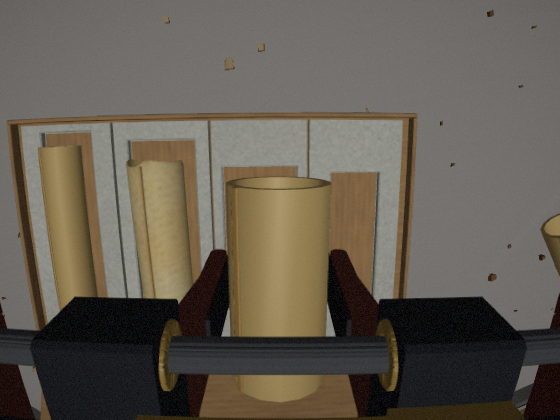

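jog_arm:
  xyz:
    - [6,-5,-20]
    - [5,-5,-20]
    - [0,0,-15]
    - [0,0,0]
  yaw: [0.5,0,0,0]

```text
t: 22.53
ee_pos: [562.5, -184.8, 58.2]
orientation: [-0.263, -3.049, -0.078]
ft_force: [-0.8, 0.3, -0.8]
width: 43.9
```

Run:
```python
from h import *
tool(); p=ctrl.get_image("wrist");cv2.imwrite("pics/w18.png",p["img"])
```

```text
t 22.53 tcp [ 562.5 -184.8   58.2] jawyaw 80.0 zax [-0.076  0.058 -0.995] F [-0.8  0.3 -0.8] w 43.9 q1,q6 [-0.35 -1.78]
```

View pics/w18.png

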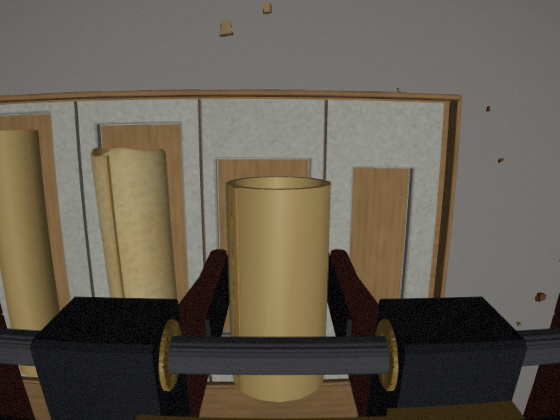

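jog_arm:
  xyz:
    - [3,-6,-15]
    - [0,-1,-15]
    - [0,0,0]
  yaw: [0,0,0]

```text
t: 22.83
ee_pos: [566.3, -188.6, 30.2]
orientation: [-0.257, -3.051, -0.078]
ft_force: [-0.9, -0.3, -1.2]
width: 43.5
```

Run:
```python
from h import *
tool(); p=ctrl.get_image("wrist");cv2.imwrite("pics/w19.png",p["img"])
```

```text
t 22.83 tcp [ 566.3 -188.6   30.2] jawyaw 80.2 zax [-0.074  0.057 -0.996] F [-0.9 -0.3 -1.2] w 43.5 q1,q6 [-0.36 -1.79]
```

View pics/w19.png

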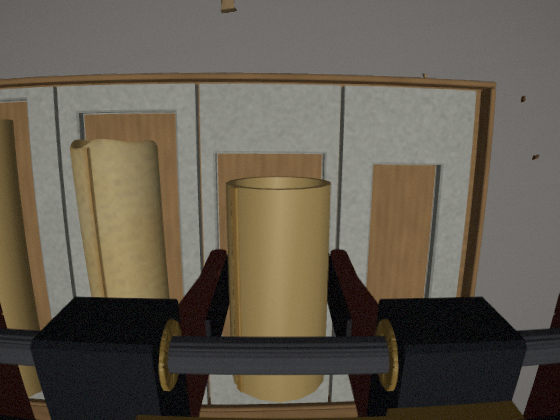

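jog_arm:
  xyz:
    - [-1,-3,-7]
    - [0,0,-5]
  yaw: [0,0]

```text
t: 23.05
ee_pos: [566.9, -191.4, 20.8]
orientation: [-0.256, -3.055, -0.077]
ft_force: [-1.1, 0.1, -0.6]
width: 43.9
```

Run:
```python
from h import *
tool(); p=ctrl.get_image("wrist");cv2.imwrite("pics/w20.png",p["img"])
```

```text
t 23.05 tcp [ 566.9 -191.4   20.8] jawyaw 80.3 zax [-0.071  0.056 -0.996] F [-1.1  0.1 -0.6] w 43.9 q1,q6 [-0.36 -1.79]
```

View pics/w20.png

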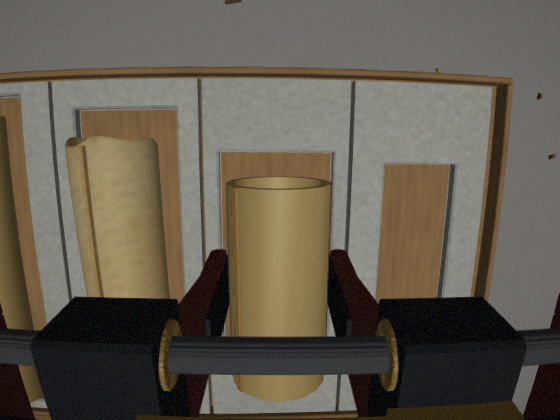

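jog_arm:
  xyz:
    - [-1,0,-3.5]
  yaw: [0]

```text
t: 23.18
ee_pos: [566.3, -191.4, 17.1]
orientation: [-0.256, -3.055, -0.077]
ft_force: [0.4, 0.4, 0.3]
width: 44.1
```

jog_arm:
  xyz:
    - [0,0,0]
    - [0,0,0]
    - [0,0,0]
    - [0,0,0]
  yaw: [0,0,0,0]
  gripper: 0.34

```text
t: 23.52
ee_pos: [566.1, -191.4, 17.3]
orientation: [-0.257, -3.055, -0.077]
ft_force: [-0.6, 1.2, -0.2]
width: 57.8
```

jog_arm:
  xyz:
    - [0,0,30]
    - [0,0,40]
    - [0,0,40]
    - [0,0,0]
  yaw: [0,0,0,0]

```text
t: 23.85
ee_pos: [563.5, -190.6, 128.7]
orientation: [-0.257, -3.049, -0.08]
ft_force: [1.5, -0.9, 0.2]
width: 58.1
```

Run:
```python
from h import *
tool(); p=ctrl.get_image("wrist");cv2.imwrite("pics/w21.png",p["img"])
measure("fat",("wrist",),near=(567,-191),z=27,tol=40)
```

```text
t 23.85 tcp [ 563.5 -190.6  128.7] jawyaw 80.2 zax [-0.076  0.059 -0.995] F [ 1.5 -0.9  0.2] w 58.1 q1,q6 [-0.36 -1.78]
wrist 0.6 [273. 229.] [ 567.7 -190.6] -9.8 0.026
```

View pics/w21.png

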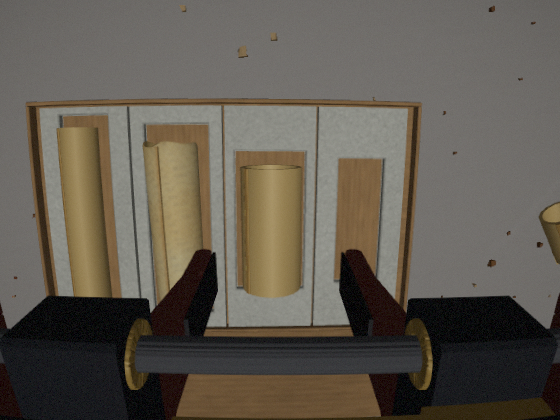

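jog_arm:
  xyz:
    - [0,22,10]
    - [-4,29,10]
    - [-6,29,8]
    - [-6,29,5]
    - [-6,29,5]
    - [-6,29,5]
    - [-6,29,5]
    - [-6,29,0]
    - [-6,29,0]
    - [-6,29,0]
    - [-6,29,0]
    - [-6,29,0]
    - [-6,29,0]
    - [-6,29,0]
    - [-6,29,0]
    - [-6,29,0]
    - [-6,29,0]
    - [-3,20,0]
    - [0,0,0]
  yaw: [0,0,2,2,2,2,2,2,2,2,2,2,2,2,2,1,0,0,0]
  gripper: 0

```text
t: 25.58
ee_pos: [434.4, 334.6, 137.4]
orientation: [0.475, -2.948, -0.028]
ft_force: [0.7, -0.1, 0.5]
width: 88.0
```

Run:
```python
from h import *
tool(); p=ctrl.get_image("wrist");cv2.imwrite("pics/w22.png",p["img"])
measure("mini",("wrist","scene"),near=(464,344),tol=50)
```

```text
t 25.58 tcp [434.4 334.6 137.4] jawyaw 108.1 zax [-0.156 -0.006 -0.988] F [ 0.7 -0.1  0.5] w 88.0 q1,q6 [ 0.59 -1.36]
wrist 0.89 [275. 269.] [465.7 346.5] 17.4 0.027
scene 0.75 [172. 305.] [463.2 345.1] 18.2 0.054
```

View pics/w22.png

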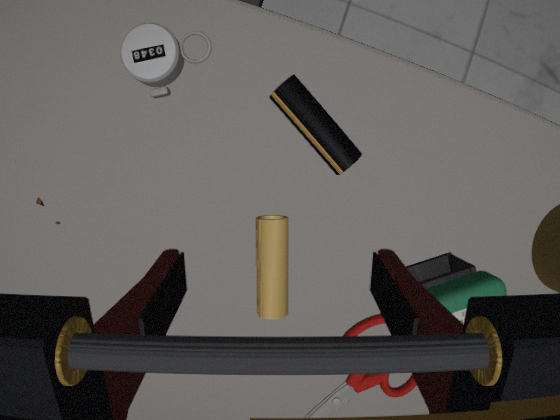

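Run:
```python
from h import *
p=ctrl.get_image("wrist"); print(toplane(p,[[345,330],[365,315],[350,375],[415,270],[400,260]],5).round())
print([toplane(ctrl.get_image("scene"),[[83,345],[105,340],[106,345],[132,345]],5).round()])
```

```text
[[506. 421.   5.]
 [488. 434.   5.]
 [546. 441.   5.]
 [437. 462.   5.]
 [433. 446.   5.]]
[array([[513., 511.,   5.],
       [492., 477.,   5.],
       [481., 483.,   5.],
       [445., 451.,   5.]])]
```

Run:
```python
from h import *
p=ctrl.get_image("scene");s=ctrl.get_image("side")
cv2.imwrite("pics/c3.png",np.hstack([cv2.resize(p["img"][290:390,80:200],(480,400)),cv2.resize(s["img"][290:380,220:300],(355,400))])[:, :800])
for z in (0,30,60,90): print(z,proj(p,[[440,470,z]]).round(),proj(s,[[440,470,z]]).round())
```

```text
0 [[126. 354.]] [[283. 352.]]
30 [[123. 343.]] [[283. 344.]]
60 [[120. 332.]] [[282. 336.]]
90 [[117. 319.]] [[282. 328.]]
```

View pics/c3.png

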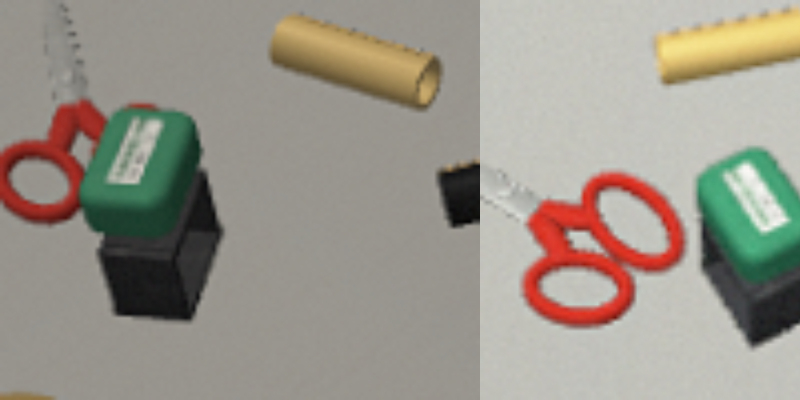

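jog_arm:
  xyz:
    - [15,5,-20]
    - [15,6,-20]
    - [0,0,-20]
    - [0,0,0]
  yaw: [0,0,0,0]

```text
t: 26.37
ee_pos: [469.8, 341.1, 80.2]
orientation: [0.465, -2.958, -0.033]
ft_force: [-1.4, -0.9, -0.1]
width: 87.8
```

Run:
```python
from h import *
tool(); p=ctrl.get_image("wrist");cv2.imwrite("pics/w23.png",p["img"])
measure("mini",("wrist",),near=(464,344),tol=50)
cv2.imwrite("pics/s23.png",cv2.resize(ctrl.get_image("scene")["img"][190:390,40:290],None,fx=3,fy=3))
```

```text
t 26.37 tcp [469.8 341.1  80.2] jawyaw 107.7 zax [-0.149 -0.001 -0.989] F [-1.4 -0.9 -0.1] w 87.8 q1,q6 [ 0.57 -1.38]
wrist 0.69 [281. 232.] [465.2 346.3] 18.2 0.054
```

View pics/s23.png

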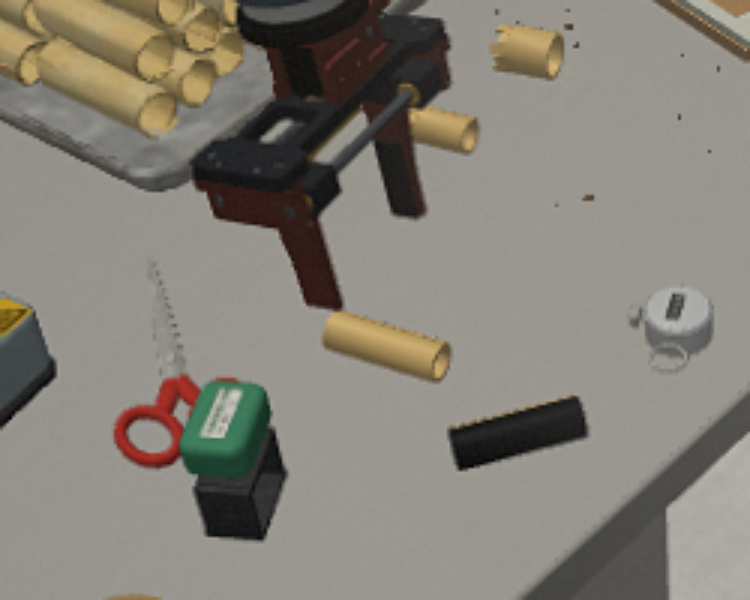

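View pics/w23.png

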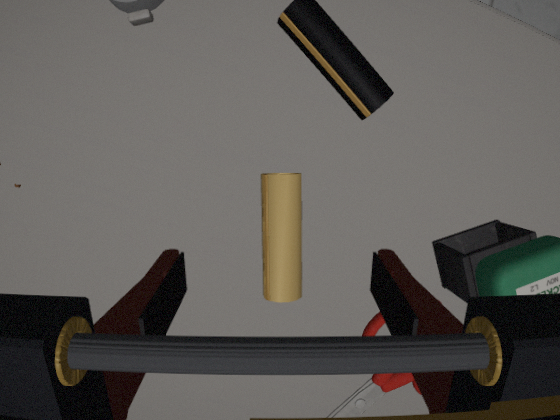

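jog_arm:
  xyz:
    - [-5,4,-22]
    - [-1,1,-20]
    - [-1,0,0]
  yaw: [0.3,0,0]

```text
t: 26.82
ee_pos: [466.8, 349.4, 46.8]
orientation: [0.476, -2.969, -0.042]
ft_force: [-0.4, 0.0, -0.4]
width: 88.4
```

Run:
```python
from h import *
tool(); p=ctrl.get_image("wrist");cv2.imwrite("pics/w24.png",p["img"])
cv2.imwrite("pics/s24.png",cv2.resize(ctrl.get_image("scene")["img"][190:390,40:290],None,fx=3,fy=3))
```

```text
t 26.82 tcp [466.8 349.4  46.8] jawyaw 108.0 zax [-0.136  0.006 -0.991] F [-0.4  0.  -0.4] w 88.4 q1,q6 [ 0.58 -1.38]
```

View pics/s24.png

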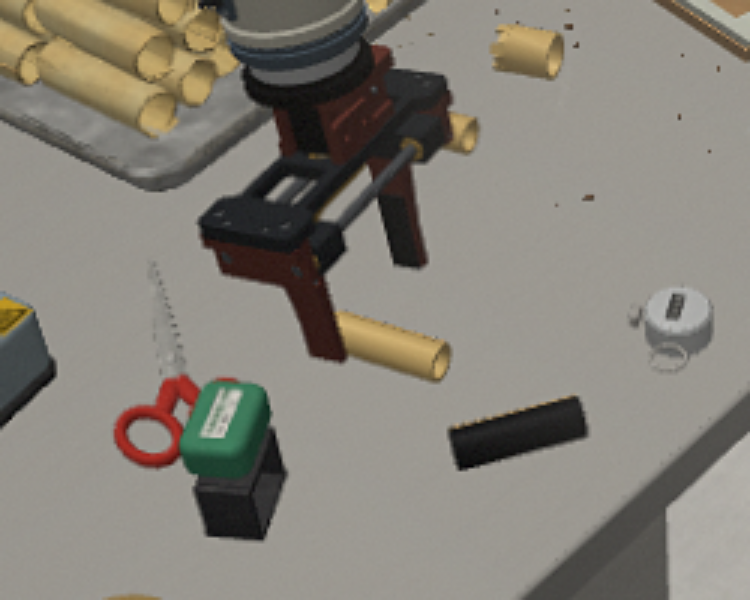

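View pics/w24.png

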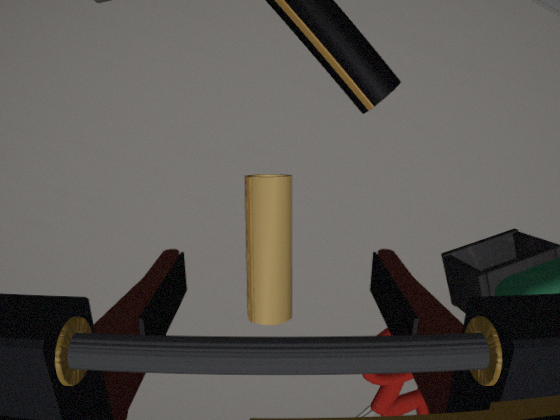

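jog_arm:
  xyz:
    - [-2,-3,-18]
    - [-1,0,-16]
    - [-1,0,-3]
  yaw: [0,0,0]

```text
t: 27.17
ee_pos: [467.5, 349.4, 17.7]
orientation: [0.479, -2.98, -0.05]
ft_force: [-0.7, -0.8, 0.4]
width: 88.1
```

Run:
```python
from h import *
tool()
```

```text
t 27.17 tcp [467.5 349.4  17.7] jawyaw 108.1 zax [-0.126  0.013 -0.992] F [-0.7 -0.8  0.4] w 88.1 q1,q6 [ 0.58 -1.39]
```

jog_arm:
  xyz:
    - [-3,-3,-8]
    - [-1,0,-2]
  yaw: [0,0]

```text
t: 27.33
ee_pos: [464.4, 346.9, 9.6]
orientation: [0.479, -2.983, -0.052]
ft_force: [-1.0, 0.0, 0.9]
width: 87.6
```

jog_arm:
  xyz:
    - [-1,-0.5,-1]
    - [-1,-0.5,-1]
    - [-0.5,0,-1]
    - [-0.5,0,-1]
    - [-0.5,0,-1]
  yaw: [0,0,0,0,0]
  gripper: 1

```text
t: 27.75
ee_pos: [462.0, 346.6, 7.1]
orientation: [0.48, -2.986, -0.055]
ft_force: [-0.0, 0.3, -0.1]
width: 58.2
```

jog_arm:
  xyz:
    - [0,0,-0.5]
    - [0,0,-0.5]
    - [0,0,-0.5]
    - [0,0,-0.5]
  yaw: [0,0,0,0]

```text
t: 28.08
ee_pos: [462.2, 346.9, 5.2]
orientation: [0.48, -2.987, -0.055]
ft_force: [-0.2, -0.2, 0.4]
width: 31.1
```

jog_arm:
  xyz:
    - [0,0,-0.5]
    - [0,0,0]
  yaw: [0,0]

```text
t: 28.25
ee_pos: [462.2, 346.8, 4.8]
orientation: [0.48, -2.986, -0.055]
ft_force: [-0.4, -0.3, 1.3]
width: 26.3
```

jog_arm:
  xyz:
    - [0,0,20]
    - [0,0,30]
    - [0,0,30]
    - [0,0,0]
  yaw: [0,0,0,0]

```text
t: 28.58
ee_pos: [460.3, 345.5, 85.0]
orientation: [0.479, -2.981, -0.051]
ft_force: [0.5, 1.5, 0.5]
width: 25.9
```

jog_arm:
  xyz:
    - [6,-25,5]
    - [7,-28,3]
    - [7,-28,3]
    - [7,-28,3]
    - [7,-28,3]
    - [7,-28,3]
    - [7,-28,2]
    - [7,-28,2]
    - [7,-28,2]
    - [7,-28,2]
    - [7,-28,2]
    - [7,-28,2]
    - [7,-28,2]
    - [7,-28,2]
    - [7,-28,2]
    - [4,-12,0]
    - [0,0,0]
  yaw: [0,-2,-2,-2,-2,-2,-2,-2,-2,-2,-2,-2,-2,-2,-1,-1,0]

```text
t: 30.0
ee_pos: [569.0, -102.3, 118.3]
orientation: [-0.289, -3.02, -0.098]
ft_force: [-0.7, 0.3, -0.2]
width: 25.7
```

Run:
```python
from h import *
tool(); p=ctrl.get_image("wrist");cv2.imwrite("pics/w25.png",p["img"])
```

```text
t 30.0 tcp [ 569.  -102.3  118.3] jawyaw 78.9 zax [-0.099  0.074 -0.992] F [-0.7  0.3 -0.2] w 25.7 q1,q6 [-0.23 -1.64]
```

View pics/w25.png

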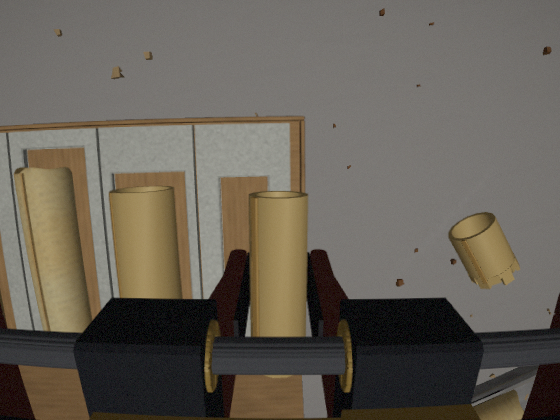

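jog_arm:
  xyz:
    - [4,-10,-15]
    - [3,-9,-20]
    - [0,0,-15]
    - [0,0,0]
  yaw: [1,0,0,0]

```text
t: 30.38
ee_pos: [574.4, -115.3, 66.1]
orientation: [-0.252, -3.021, -0.099]
ft_force: [-0.2, 0.8, -1.2]
width: 25.2
```

Run:
```python
from h import *
tool(); p=ctrl.get_image("wrist");cv2.imwrite("pics/w26.png",p["img"])
```

```text
t 30.38 tcp [ 574.4 -115.3   66.1] jawyaw 80.3 zax [-0.103  0.074 -0.992] F [-0.2  0.8 -1.2] w 25.2 q1,q6 [-0.24 -1.69]
```

jog_arm:
  xyz:
    - [1,-6,-18]
    - [0,-1,-17]
    - [0,0,0]
  yaw: [0,0,0]

```text
t: 30.68
ee_pos: [576.8, -118.5, 33.8]
orientation: [-0.244, -3.024, -0.099]
ft_force: [-1.3, 0.4, -0.2]
width: 25.4
```

Run:
```python
from h import *
tool(); p=ctrl.get_image("wrist");cv2.imwrite("pics/w27.png",p["img"])
```

```text
t 30.68 tcp [ 576.8 -118.5   33.8] jawyaw 80.6 zax [-0.1    0.073 -0.992] F [-1.3  0.4 -0.2] w 25.4 q1,q6 [-0.25 -1.7 ]
```

View pics/w27.png

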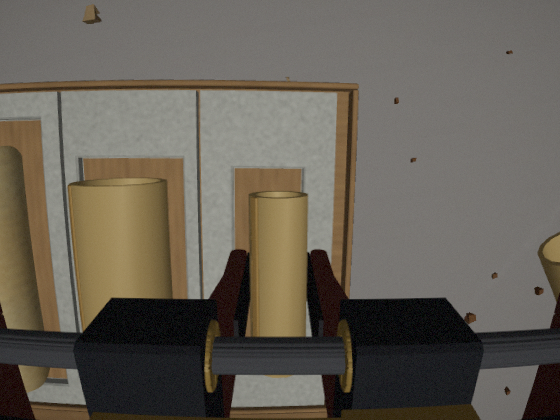

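jog_arm:
  xyz:
    - [0,-3.5,-8]
    - [-0.5,0,-7]
  yaw: [-0.7,0]

```text
t: 30.9
ee_pos: [579.0, -121.2, 22.7]
orientation: [-0.262, -3.029, -0.099]
ft_force: [-0.5, -0.9, 0.0]
width: 25.9
```

Run:
```python
from h import *
tool(); p=ctrl.get_image("wrist");cv2.imwrite("pics/w28.png",p["img"])
```

```text
t 30.9 tcp [ 579.  -121.2   22.7] jawyaw 80.0 zax [-0.094  0.073 -0.993] F [-0.5 -0.9  0. ] w 25.9 q1,q6 [-0.25 -1.7 ]
```

View pics/w28.png

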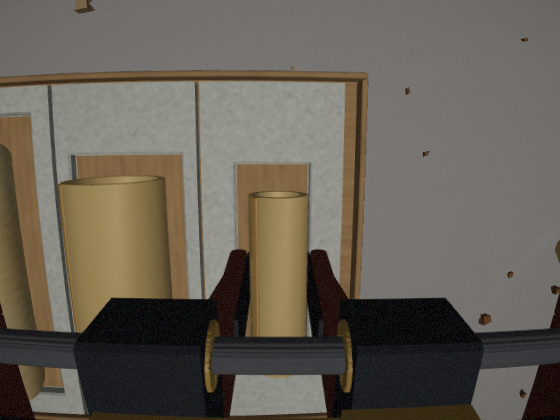

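jog_arm:
  xyz:
    - [-3,-1.5,-5]
    - [-0.5,0,-3]
  yaw: [0,0]

```text
t: 31.12
ee_pos: [575.3, -122.4, 14.1]
orientation: [-0.26, -3.029, -0.099]
ft_force: [-0.3, -0.4, 0.1]
width: 25.7
```

Run:
```python
from h import *
tool(); p=ctrl.get_image("wrist");cv2.imwrite("pics/w29.png",p["img"])
```

```text
t 31.12 tcp [ 575.3 -122.4   14.1] jawyaw 80.0 zax [-0.094  0.073 -0.993] F [-0.3 -0.4  0.1] w 25.7 q1,q6 [-0.25 -1.7 ]
```

View pics/w29.png

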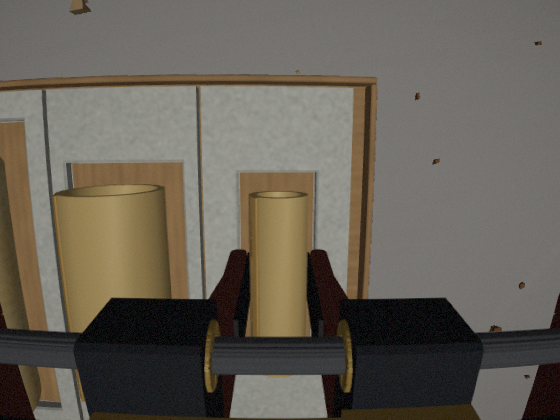

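jog_arm:
  xyz:
    - [0,0,0]
    - [0,0,0]
    - [0,0,0]
    - [0,0,0]
  yaw: [0,0,0,0]
  gripper: 0.5

```text
t: 31.5
ee_pos: [575.5, -122.5, 14.2]
orientation: [-0.261, -3.029, -0.099]
ft_force: [-1.0, -0.8, -0.1]
width: 43.4
```

jog_arm:
  xyz:
    - [0,0,30]
    - [0,0,40]
    - [0,0,40]
    - [0,-10,30]
    - [0,-20,30]
    - [0,-20,20]
    - [0,-10,0]
    - [0,0,0]
  yaw: [0,0,0,0,0,0,0,0]

```text
t: 32.17
ee_pos: [572.4, -183.3, 212.7]
orientation: [-0.258, -3.027, -0.098]
ft_force: [-0.6, 0.1, -1.4]
width: 43.8
```

Run:
```python
from h import *
tool(); p=ctrl.get_image("wrist");cv2.imwrite("pics/w30.png",p["img"])
T=dict(mini=(579,-122.3),fat=(567,-191.6),std=(555,-261),long=(542,-330.6))
for k in DIM:
    print(k,T[k]); measure(k,("wrist","scene","side"),near=T[k],z=5+DIM[k][1]/2,tol=30)
print(ctrl.get_obs()["t"])
```

```text
t 32.17 tcp [ 572.4 -183.3  212.7] jawyaw 80.1 zax [-0.096  0.072 -0.993] F [-0.6  0.1 -1.4] w 43.8 q1,q6 [-0.35 -1.76]
long (542, -330.6)
wrist 0.69 [110. 197.] [ 542.2 -330.4] -10.2 0.035
scene 0.85 [333. 156.] [ 539.3 -330.9] -10.2 0.053
side 0.62 [278. 150.] [ 540.9 -333.6] -11.3 0.127
std (555, -261)
wrist 0.92 [180. 205.] [ 557.9 -260.6] -8.6 0.08
scene 0.62 [315. 162.] [ 553.8 -261.4] -9.2 0.086
side 0.75 [272. 156.] [ 550.8 -271.5] -20.2 0.346
fat (567, -191.6)
wrist 0.86 [255. 207.] [ 568.2 -190.1] -9.6 0.02
scene 0.79 [294. 170.] [ 565.5 -191. ] -8.6 0.05
side 0.65 [260. 165.] [ 567.8 -194.4] -9.4 0.072
mini (579, -122.3)
wrist 0.65 [328. 204.] [ 578.7 -122.5] -9.9 0.036
scene 0.86 [277. 185.] [ 573.8 -123.2] -11.7 0.118
side 0.73 [257. 180.] [ 579.  -126.2] -10.2 0.109
33.4167
```

View pics/w30.png

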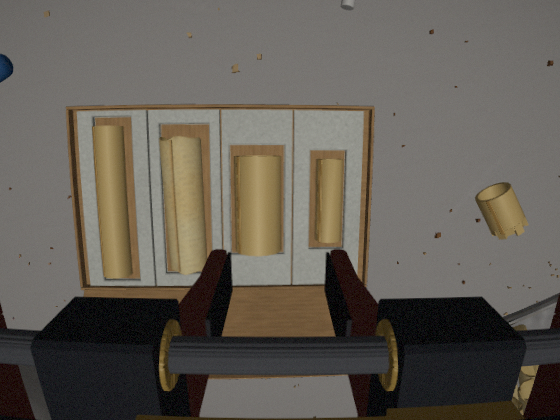

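Run:
```python
from h import *
p=ctrl.get_image("scene"); cv2.imwrite("pics/s31.png",cv2.resize(p["img"][115:225,190:380],None,fx=4,fy=4,interpolation=cv2.INTER_CUBIC))
for s in("stub_thick","stub_thin"):
    d=ctrl.pinpoint(p,s)[0]; uv=np.array(d["centre"])*[560,420]; print(s,round(d["confidence"],2),uv.round(),toplane(p,uv,16)[0].round(1))
```

```text
stub_thick 0.89 [215. 208.] [620.3  60.8  16. ]
stub_thin 0.59 [188. 234.] [595.4 169.6  16. ]
```

View pics/s31.png

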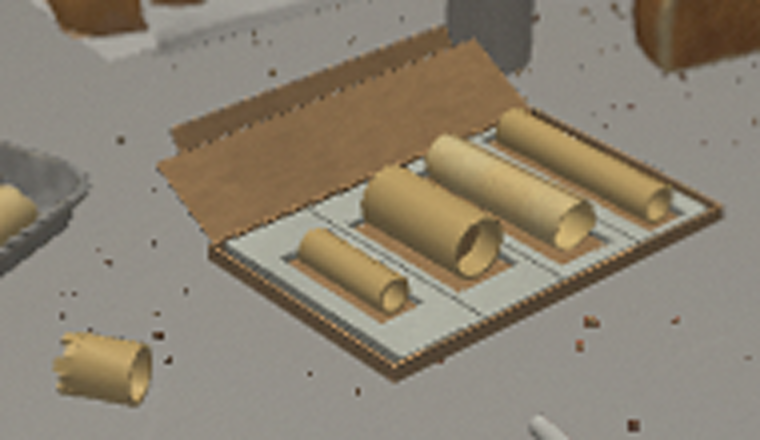

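Run:
```python
from h import *
tool(); print(ctrl.close_job())
```

```text
t 33.57 tcp [ 572.  -181.6  211.7] jawyaw 80.2 zax [-0.099  0.073 -0.992] F [-0.1 -0.2 -0.4] w 44.1 q1,q6 [-0.35 -1.76]
the job is handed in; nothing more can be done
None
```

All four whole rolls (long, standard, fat, mini) are lying in their own carton lanes, and I handed the job in at about 34 s of the 112 s allowed.

- **Placement:** The last wrist-camera fits put every roll centre within about 3 mm of its recess centre and within 1.5° of its direction. The final scene picture shows all four sitting down in their recesses.
- **Disagreements:** The side camera disagreed on the standard roll, about 11 mm and 10° off. I discounted that fit because its silhouette match was poor (0.35 mismatch, with the rolls overlapping in that view) and the scene camera put it within about 1.3 mm. The scene camera also put the mini about 5 mm short along its lane, which is still within tolerance.
- **Stubs:** I never touched them. Their final detections are within 10 mm of the starting ones, which is about the scatter of the detector.
- **Arm:** At hand-in the gripper was clear of everything. The tool had drifted to about 7° of tilt during the moves, which the placed-roll checks show did no harm.

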